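Load the dry-block heater and raise its thermometer for reading

ROBOT

A 7-joint arm with a two-finger parallel gripper is mounted at the origin on a cart in front of the work surface, level with it; the furniture and walls round the work are solid. World frame = base frame: x ahead of the robot, y to its left, z up, the work surface at z = 0. Lengths are in m, angles in rad, forces in N, time in s.
With the tool pointing down it reaches from about 0.4 to 0.85 m from the base axis. Payload 4.5 kg.
Tool frame: the origin (TCP) lies midway between the tips of the shut fingers; the grasp point (between the pads) lies 19 mm behind it; z points along the fingers, y is the line along which they close (so a half turn about z gives the same grasp; the last joint's range is limited). The gripper opens to 88 mm and grips with 3 to 60 N. Pads are 18 mm wide; open, the fingers measure 123 mm over their backs; the gripper's body (75 mm by 187 mm) begins 45 mm behind the grasp point.
Start: joints at [-1.247, 0.689, -0.195, 1.565, 0.157, 0.902, -0.215], TCP at [0.179, 0.599, 0.239] pointing down, gripper open.
Joint ranges: [-3.01, 3.01], [-0.46, 2.08], [-1.47, 1.51], [0.13, 2.56], [-1, 4.14], [0.04, 2.09], [-2.66, 2.66]. Speed limits (rad/s): [2.57, 2.57, 3.14, 3.14, 3.14, 3.14, 3.14].

INTERFACE

Orientations are given as a unit quaternion [x, y, z, w].
In Python, from station import * gives the robot as it stands.
- The arm moves only by the tool drive_tool, never from a script. Its argument "plan" is a list of rows, each an object with "translation": the shift along the tool's x, y, z in cm, a list of three; "dr": the turn, a rotation vector about the tool's x, y, z in rad, a list of three; "hand": the finger opening in cm, from 0 to 8.81. A call has 1 to 12 rows; each row is the pose to reach, as a shift and turn from the pose commanded when the call began, along the tool's axes at that moment; what a row does not reach only later rows make up. A row lasts 1/10 s, in which the tool goes at most 50 mm and 8.59 degrees, less where a joint would pass 70% of its speed; a pose out of reach is approached as far as the arm can. A call with a gripper value outside its range is refused whole. The fingers move at their own pace and stop on an object; "force" is the grip in N (left out, the last holds). Time passes only in rows, so rows that repeat a pose let the fingers close. It gives the time, the measured TCP pose, the force, the opening and the grip force at its end, in the units of the state.
- observe(): the state, without advancing time (a new reading comes with each control period).
- snapshot(name): name is "scene" or "side" or "wrist"; returns the picture (400x640x3 uint8, blue, green, red); there is no depth.
- camera_params(name): a dict with "fx", "fy", "cx", "cy" (pixels), "k1" (the pictures are not rectified: a ray, as slopes to the right and down, at radius r is drawn at 1 + k1 r^2 times it, then the intrinsics apply), "rvec" (rotation vector, rad) and "tvec" (3), from world to camera coordinates, as OpenCV has them. Camera axes: x right, y down, z forward; pixel columns grow to the right and rows downward; lengths in m; the calibration is good to about 2 mm. A picture is of the moment at which its call begins: read the wrist's pose just before it. camera_params takes no time and is no camera call; for the wrist camera it gives the pose at the moment of the call.
- hand_in(): hands the job in; it is judged then, once.
The state is a dict: "clock": time; "joint_pos": joint angles; "joint_vel": joint speeds; "effort": joint torques, N m; "position": TCP position; "orientation": TCP orientation; "wrist_force": force on the tool from outside, world axes, zero at the start; "moment": the same for the moment, N m; "finger_gap": finger opening in m; "grip_force": force on a finger pad.
Only numpy, scipy, OpenCV 4.12 (cv2) and the standard library are available. Lean on these libraries where they do the work, as an engineer would, in place of code of your own. Each camera call takes 0.05 s, during which the arm holds its last target. There are 200 camera calls.

TASK

Load the dry-block heater: take the two red-capped tubes out of the blue rack and lower them (do not drop them) into the two free wells of the aluminium block, so that they stand fully home beside the other two and the row of four is complete; leave the yellow-capped and white-capped tubes and the two tubes already in the block where they are. Then take the thermometer by its black grip and draw it straight up through its snug brass sleeve, without straining the glass or pulling it right out, until the red ring round its stem just stands clear above the sleeve. Finish holding it still and upright there for reading: do not let go of it.

Things in the scene. Friction and masses are not known exactly. Their poses are not given: they have to be found in the camera images.
- heater: dry-block heater, fixed: white housing 206 (x) x 186 (y) mm with a sloping console along its front (-x side, toward the robot) and an aluminium block sunk in its top. Block 98 x 156 mm, its top face 90 mm above the bench, housing rim 6 mm lower. The block has a row of four tube wells along y, 36 mm apart, and behind the row (+x side) a brass sleeve with the thermometer. Origin: centre of the underside, on the bench; z up.
- well_0 (a point): centre of the mouth of tube well 0, at the block's top face, in the heater's frame at x = -2 mm, y = -54 mm, z = 90 mm. Well 20 mm wide, 60 mm deep with a flat bottom, so a seated tube stands 40 mm out of it. Free at the start.
- well_1 (a point): centre of the mouth of tube well 1, at the block's top face, in the heater's frame at x = -2 mm, y = -18 mm, z = 90 mm. Well 20 mm wide, 60 mm deep with a flat bottom, so a seated tube stands 40 mm out of it. Free at the start.
- well_2 (a point): centre of the mouth of tube well 2, at the block's top face, in the heater's frame at x = -2 mm, y = 18 mm, z = 90 mm. Well 20 mm wide, 60 mm deep with a flat bottom, so a seated tube stands 40 mm out of it. Taken by a red-capped tube at the start.
- well_3 (a point): centre of the mouth of tube well 3, at the block's top face, in the heater's frame at x = -2 mm, y = 54 mm, z = 90 mm. Well 20 mm wide, 60 mm deep with a flat bottom, so a seated tube stands 40 mm out of it. Taken by a red-capped tube at the start.
- bore_mouth (a point): centre of the upper end of the thermometer's bore: the top of the brass sleeve (25 mm wide at its foot, 21 mm above, 15 mm tall) that stands on the block at x = 50 mm, y = 45 mm in the heater's frame, 105 mm above the bench. The bore runs straight down, 11.5 mm wide and 75 mm deep.
- thermometer: glass thermometer, loose (60 g), standing upright in the bore with its tip on the bore's bottom. Stem 10 mm thick; on top a ribbed black grip 18 mm thick and 25 mm tall, from 100 to 125 mm above the tip (so the grip's top is 155 mm above the bench at the start). Nothing but a hand keeps it up: let go, it slides back down. Origin: the tip; z runs up the stem.
- ring (a point): centre of the red immersion ring round the thermometer's stem, 3 mm tall, 40 mm above the tip. At the start it is hidden in the bore, 35 mm below the top of the sleeve.
- grip (a point): middle of the thermometer's black grip, 113 mm above the tip, on the axis.
- rack: blue tube rack, fixed, 62 (x) x 190 (y) mm, 65 mm tall, two rows of six holes. The two red-capped tubes and the yellow-capped one stand 60 mm apart in the row nearer the robot, in any order; the white-capped one in the other row. Tube bottoms are 4 mm, tube tops 104 mm above the bench; they lift straight up. Origin: centre of the underside, on the bench.
- red_a: glass test tube with a red cap, one of the two to load. Loose. Tube 14.4 mm thick and 100 mm tall over all; the cap is its top 14 mm and 17.6 mm thick. Origin: centre of the round bottom; z runs up the tube.
- red_b: glass test tube with a red cap, the other one to load. Loose. Tube 14.4 mm thick and 100 mm tall over all; the cap is its top 14 mm and 17.6 mm thick. Origin: centre of the round bottom; z runs up the tube.
- yellow: glass test tube with a yellow cap, stays in the rack. Loose. Tube 14.4 mm thick and 100 mm tall over all; the cap is its top 14 mm and 17.6 mm thick. Origin: centre of the round bottom; z runs up the tube.
- white: glass test tube with a white cap, stays in the rack. Loose. Tube 14.4 mm thick and 100 mm tall over all; the cap is its top 14 mm and 17.6 mm thick. Origin: centre of the round bottom; z runs up the tube.
- loaded_0: glass test tube with a red cap, already in well 3 of the block; stays. Loose. Tube 14.4 mm thick and 100 mm tall over all; the cap is its top 14 mm and 17.6 mm thick. Origin: centre of the round bottom; z runs up the tube.
- loaded_1: glass test tube with a red cap, already in well 2 of the block; stays. Loose. Tube 14.4 mm thick and 100 mm tall over all; the cap is its top 14 mm and 17.6 mm thick. Origin: centre of the round bottom; z runs up the tube.
- buffer_red: white plastic bottle with a red cap, 36 mm wide, 82 mm tall, loose, behind the rack; bystander. Origin: centre of the underside.
- buffer_yellow: white plastic bottle with a yellow cap, 36 mm wide, 82 mm tall, loose, behind the rack; bystander. Origin: centre of the underside.
There are look-alikes about, which are no part of the job. Leave any green look-alike of the thermometer alone.

How it is judged:
By the outcome, as a careful person would: the job done as asked, in the order asked, and still so for the second after the job is handed in, while the arm keeps its last pose, push and grip.
It also fails if it takes over 59 s, if anything falls off the work surface, if the arm or the gripper's body presses on something with over 40 N, if the wrist force passes 120 N, or if a joint passes its speed limit or range.

## Working session

There is one attempt and no reset: what is moved stays moved. The work goes in short steps, Python scripts to look and compute and a tool call to move; the robot and the scene stay as the last step left them, time stands still between calls to the robot, and variables do not carry over. Pictures are saved under pics/ and viewed, at most 10 in all, crops included, and the job is handed in when it is done.

Besides the shell and the picture viewer there is one more tool, called after "Request:" as name(argument=value, ...), one argument or row to a line, values as JSON. drive_tool: Moves the arm, as the interface text tells. Its arguments: {"type":"object","properties":{"plan":{"type":"array","items":{"type":"object","properties":{"translation":{"type":"array","items":{"type":"number"}},"dr":{"type":"array","items":{"type":"number"}},"hand":{"type":"number"}}}},"force":{"type":"number"}},"required":["plan"]}

```bash
mkdir -p pics; ls; python3 - <<'E'
from station import *
import cv2
for n in ("scene","side"):
    cv2.imwrite(f"pics/{n}0.png",snapshot(n))
    print(n,camera_params(n))
s=observe(); print(s["clock"],s["position"],s["orientation"],s["finger_gap"])
print(camera_params("wrist"))
E
```

```text
pics
scene {'fx': 455.8919183444171, 'fy': 455.8919183444171, 'cx': 317.3806504872467, 'cy': 203.36376580613376, 'k1': -0.13080905899315387, 'rvec': array([ 0.99074288, -2.51992928,  0.96063866]), 'tvec': array([0.57014776, 0.22152012, 1.20408283])}
side {'fx': 431.2995279539791, 'fy': 431.2995279539791, 'cx': 319.89835016942874, 'cy': 197.65360411901062, 'k1': -0.06218553154056254, 'rvec': array([ 2.1219528 , -0.60361174,  0.30205783]), 'tvec': array([-0.35306251,  0.37916254,  0.59756352])}
0.1 [0.17850064 0.59839109 0.23799518] [ 1.44383546e-01  9.89521462e-01 -8.15697315e-04 -5.82427842e-05] 0.0879551512335057
{'fx': 329.8919393837706, 'fy': 329.8919393837706, 'cx': 314.6734206952661, 'cy': 192.24849263239193, 'k1': -0.06872388501776155, 'rvec': array([-2.32001171, -1.73032722, -0.25583822]), 'tvec': array([-0.62461312, -0.04023708,  0.39071355])}
```

View pics/scene0.png

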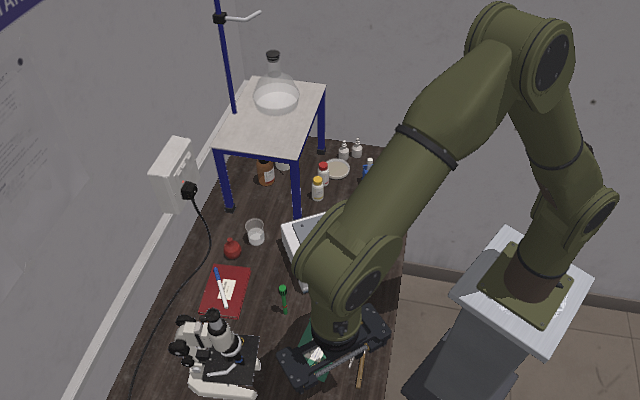

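View pics/side0.png

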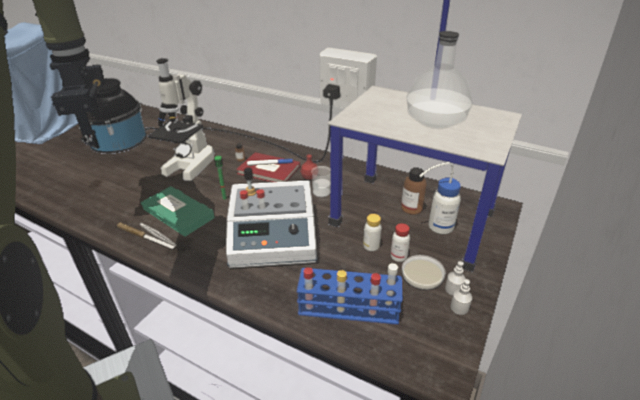

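The side view shows the heater around (270,220) and the rack around (350,295). The rack's caps are red (308,274), yellow (342,277), red (376,281) and white (392,272). The thermometer is near (249,178), and the green look-alike at (219,165). I'll enlarge this area.

```bash
cat > h.py <<'E'
from station import *
import cv2, numpy as np
from scipy.spatial.transform import Rotation as R
def cam(n):
    p=camera_params(n); K=np.array([[p["fx"],0,p["cx"]],[0,p["fy"],p["cy"]],[0,0,1.]])
    return K,np.array([p["k1"],0,0,0,0.]),np.array(p["rvec"]),np.array(p["tvec"])
def proj(c,X): return cv2.projectPoints(np.atleast_2d(np.float64(X)),c[2],c[3],c[0],c[1])[0][:,0]
def onz(c,uv,z):
    d=cv2.undistortPoints(np.float64([[uv]]),c[0],c[1])[0,0]
    M=cv2.Rodrigues(c[2])[0]; o=-M.T@c[3]; r=M.T@np.array([*d,1]); return o+r*(z-o[2])/r[2]
def crop(img,x0,y0,x1,y1,s,name): cv2.imwrite(name,cv2.resize(img[y0:y1,x0:x1],None,fx=s,fy=s,interpolation=cv2.INTER_CUBIC))
E
python3 - <<'E'
from h import *
c=cam("side"); crop(cv2.imread("pics/side0.png"),205,150,415,330,3.8 and 3.3,"pics/c1.png")
M=cv2.Rodrigues(c[2])[0]; print("cam",-M.T@c[3])
for uv in [(308,272),(342,274),(376,278),(392,267)]: print(onz(c,uv,.104))
E
```

```text
cam [ 0.16502846 -0.41429649  0.65316426]
[0.42876035 0.06235711 0.104     ]
[0.4770638  0.02644343 0.104     ]
[ 0.52185075 -0.01304339  0.104     ]
[ 0.56267    -0.00679781  0.104     ]
```

View pics/c1.png

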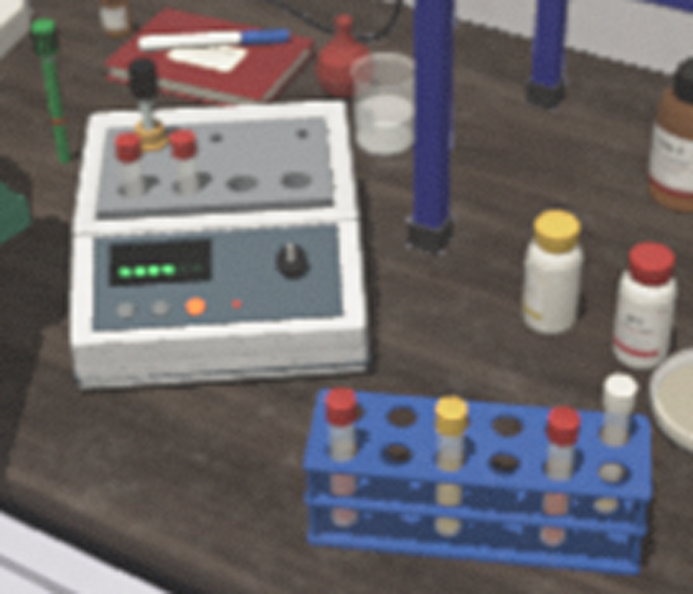

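```bash
python3 - <<'E'
from h import *
from scipy.optimize import least_squares
c=cam("side")
f=lambda u,v:(205+u/3.3-.35,150+v/3.3-.35)
H=[(-2,-54,90),(-2,-18,90),(-2,18,130),(-2,54,130),(50,45,155),(-103,-93,0),(-103,93,0)]
P=np.array([f(296,180),f(241,183),f(183,136),f(128,138),f(142,64),f(366,372),f(82,386)])
H=np.array(H)/1000.
def T(p,X): return np.c_[X[:,:2]@R.from_euler("z",p[2]).as_matrix()[:2,:2].T+p[:2],X[:,2]]
def T(p,X):
    a=np.array([[np.cos(p[2]),-np.sin(p[2])],[np.sin(p[2]),np.cos(p[2])]]); return np.c_[X[:,:2]@a.T+p[:2],X[:,2]]
r=least_squares(lambda p:(proj(c,T(p,H))-P).ravel(),[.5,.3,.8],loss="soft_l1")
print(r.x,np.degrees(r.x[2])); print((proj(c,T(r.x,H))-P).round(1))
print(T(r.x,H[[0,1,2,3,4]]).round(4))
for n,uv in dict(redL=f(341,394),yel=f(451,401),redR=f(563,413),wh=f(620,380)).items(): print(n,onz(c,uv,.104).round(4))
for n,uv in dict(leg=f(430,242),leg2=f(546,95)).items(): print(n,onz(c,uv,0).round(3))
for z in (.2,.25,.3): print([onz(c,u,z).round(3)[:2] for u in((334,122),(497,160),(519,113),(375,88))])
for n,uv in dict(by=f(553,220),br=f(652,252)).items(): print(n,onz(c,uv,.082).round(3))
print("green",onz(c,f(65,162),0))
E
```

```text
[0.46874369 0.29831106 1.1060778 ] 63.37358996218973
[[ 0.  -0.7]
 [ 0.4 -0.7]
 [ 0.  -0.5]
 [-0.2 -0.2]
 [-0.2 -0.6]
 [ 0.5  1.5]
 [-0.6  2.7]]
[[0.5161 0.2723 0.09  ]
 [0.4839 0.2885 0.09  ]
 [0.4518 0.3046 0.13  ]
 [0.4196 0.3207 0.13  ]
 [0.4509 0.3632 0.155 ]]
redL [0.4324 0.0687 0.104 ]
yel [0.4799 0.0329 0.104 ]
redR [ 0.5255 -0.0062  0.104 ]
wh [ 0.567  -0.0029  0.104 ]
leg [0.617 0.26  0.   ]
leg2 [0.808 0.373 0.   ]
[array([0.688, 0.379]), array([0.878, 0.049]), array([1.117, 0.176]), array([0.907, 0.502])]
[array([0.631, 0.291]), array([ 0.799, -0.003]), array([1.012, 0.111]), array([0.826, 0.401])]
[array([0.573, 0.204]), array([ 0.721, -0.054]), array([0.907, 0.046]), array([0.744, 0.3  ])]
by [0.64  0.152 0.082]
br [0.674 0.092 0.082]
green [0.42682085 0.49777292 0.        ]
```

```bash
cat >> h.py <<'E'
def to(p,psi,s=None):
    """move from measured pose to world p (m), tool y at heading psi deg, tool down: translation cm, dr rad"""
    s=s or observe(); Rc=R.from_quat(s["orientation"]).as_matrix(); a=np.radians(psi)
    y=np.array([np.cos(a),np.sin(a),0]); z=np.array([0,0,-1.]); Rt=np.c_[np.cross(y,z),y,z]
    d=np.array(p)-s["position"]
    print("to",np.round(p,4),"t",(Rc.T@d*100).round(2).tolist(),"dr",R.from_matrix(Rc.T@Rt).as_rotvec().round(3).tolist(),"dist",np.linalg.norm(d).round(3))
E
python3 - <<'E'
from h import *
c=cam("wrist"); M=cv2.Rodrigues(c[2])[0]; s=observe(); Rc=R.from_quat(s["orientation"]).as_matrix()
print("cam in tool",Rc.T@(-M.T@c[3]-s["position"]),"axis",Rc.T@M.T[:,2])
to([.44,.09,.25],51,s); to([.44,.09,.25],51+180,s)
E
```

```text
cam in tool [ 7.52696407e-02  1.27822417e-04 -1.47197995e-01] axis [-0.29007756  0.00111535  0.95700249]
to [0.44 0.09 0.25] t [-39.59, -41.25, -1.13] dr [-0.002, 0.0, 0.391] dist 0.572
to [0.44 0.09 0.25] t [-39.59, -41.25, -1.13] dr [-0.001, -0.002, -2.751] dist 0.572
```

Request:
drive_tool(
  plan=[
    {"translation": [0, 0, -2], "dr": [0, 0, 0], "hand": 8.8},
    {"translation": [-10, -11, -2], "dr": [0, 0, 0.1], "hand": 5},
    {"translation": [-20, -21, -2], "dr": [0, 0, 0.2], "hand": 5},
    {"translation": [-30, -31, -2], "dr": [0, 0, 0.3], "hand": 5},
    {"translation": [-39.6, -41.2, -1.1], "dr": [0, 0, 0.39], "hand": 5},
    {"translation": [-39.6, -41.2, -1.1], "dr": [0, 0, 0.39], "hand": 5},
    {"translation": [-39.6, -41.2, -1.1], "dr": [0, 0, 0.39], "hand": 5},
    {"translation": [-39.6, -41.2, -1.1], "dr": [0, 0, 0.39], "hand": 5},
    {"translation": [-39.6, -41.2, -1.1], "dr": [0, 0, 0.39], "hand": 5},
    {"translation": [-39.6, -41.2, -1.1], "dr": [0, 0, 0.39], "hand": 5},
    {"translation": [-39.6, -41.2, -1.1], "dr": [0, 0, 0.39], "hand": 5},
    {"translation": [-39.6, -41.2, -1.1], "dr": [0, 0, 0.39], "hand": 5},
  ],
)

```text
clock: 1.3
position: [0.4309, 0.1082, 0.2501]
orientation: [0.333, 0.943, 0.0, -0.0]
wrist_force: [0.1, 0.8, -0.5]
finger_gap: 0.05
grip_force: 0.0
```

```bash
python3 - <<'E'
from h import *
s=observe(); c=cam("wrist"); im=snapshot("wrist"); print(s["position"],np.abs(s["joint_vel"]).max())
np.savez("w1.npz",K=c[0],k=c[1],r=c[2],t=c[3]); 
cv2.imwrite("pics/w1.png",im); 
for p in [(.4324,.0687,.104),(.4799,.0329,.104),(.5255,-.0062,.104)]: print(proj(c,p))
E
```

```text
[0.43087178 0.10819889 0.25006821] 1.1518363521149406
[[282.62471428 205.0180963 ]]
[[286.37684184 261.4741486 ]]
[[286.27525948 312.05304369]]
```

View pics/w1.png

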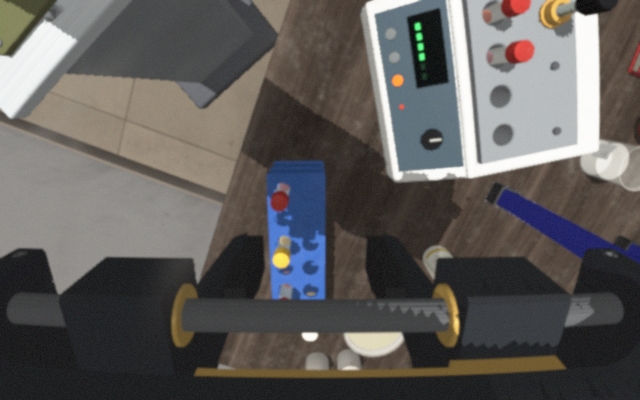

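The wrist view shows red_a's cap at (280,201), yellow at (281,261), the other red hidden behind the hand, wells 0 and 1 at (502,134) and (499,97), and the loaded caps at (519,51) and (515,5). This gives me positions to refine from.

```bash
cat >> h.py <<'E'
def blobs(im,col,amin=40):
    h=cv2.cvtColor(im,cv2.COLOR_BGR2HSV); H,S,V=h[...,0].astype(int),h[...,1],h[...,2]
    m={"red":((H<8)|(H>172))&(S>140)&(V>70),"yellow":(abs(H-25)<8)&(S>140)&(V>110)}[col]
    n,l,st,ce=cv2.connectedComponentsWithStats(m.astype(np.uint8))
    return [(ce[i].round(1),st[i].tolist()) for i in range(1,n) if st[i][4]>amin]
E
python3 - <<'E'
from h import *
im=cv2.imread("pics/w1.png"); d=np.load("w1.npz"); c=(d["K"],d["k"],d["r"],d["t"])
for col in("red","yellow"):
    for b in blobs(im,col): print(col,b,onz(c,b[0],.099).round(4))
g=cv2.cvtColor(im,cv2.COLOR_BGR2GRAY)
for (x,y) in((499,97),(502,134)):
    w=g[y-16:y+17,x-18:x+19]; m=(w<115).astype(np.uint8)
    n,l,st,ce=cv2.connectedComponentsWithStats(m); i=1+np.argmax(st[1:,4]); q=ce[i]+[x-18,y-16]
    print("well",q,st[i],onz(c,q,.09).round(4))
crop(im,260,180,310,330,4,"pics/t.png")
E
```

```text
red (array([514.6,   6.4]), [502, 0, 28, 16, 360]) [0.4212 0.3337 0.099 ]
red (array([519.3,  51.4]), [506, 41, 27, 22, 464]) [0.455  0.3179 0.099 ]
red (array([634.4,  62.6]), [628, 44, 12, 33, 114]) [0.5305 0.4061 0.099 ]
red (array([279.2, 200.5]), [272, 192, 16, 18, 237]) [0.4279 0.0676 0.099 ]
yellow (array([551.3,  13.3]), [540, 0, 29, 27, 450]) [0.4455 0.358  0.099 ]
yellow (array([281.3, 257.3]), [274, 248, 15, 20, 233]) [0.4749 0.0299 0.099 ]
yellow (array([449.6, 308.7]), [436, 285, 23, 61, 421]) [0.6372 0.13   0.099 ]
yellow (array([176. , 336.8]), [172, 326, 10, 20, 73]) [ 0.4769 -0.1286  0.099 ]
yellow (array([416.7, 368.8]), [197, 357, 366, 19, 2047]) [0.6849 0.0566 0.099 ]
well [499.98392283  95.53697749] [ 10   5  19  21 311] [0.4796 0.2882 0.09  ]
well [502.58571429 134.09642857] [ 10   7  18  20 280] [0.5119 0.2721 0.09  ]
```

```bash
python3 - <<'E'
from h import *
to([.428,.0676,.15],51.3)
E
```

```text
to [0.428  0.0676 0.15  ] t [-1.39, -2.75, 10.0] dr [-0.003, 0.005, -0.019] dist 0.105
```

Request:
drive_tool(
  plan=[
    {"translation": [-1.4, -2.5, 4], "dr": [0, 0, 0], "hand": 5},
    {"translation": [-1.4, -2.5, 7], "dr": [0, 0, 0], "hand": 4},
    {"translation": [-1.4, -2.5, 9.5], "dr": [0, 0, 0], "hand": 4},
    {"translation": [-1.4, -2.5, 9.5], "dr": [0, 0, 0], "hand": 4},
    {"translation": [-1.4, -2.5, 9.5], "dr": [0, 0, 0], "hand": 4},
    {"translation": [-1.4, -2.5, 9.5], "dr": [0, 0, 0], "hand": 4},
  ],
)

```text
clock: 1.95
position: [0.4263, 0.0824, 0.1562]
orientation: [0.333, 0.943, 0.001, 0.001]
wrist_force: [0.1, -0.8, 0.6]
finger_gap: 0.0399
grip_force: 0.0
```

```bash
python3 - <<'E'
from h import *
s=observe(); c=cam("wrist"); im=snapshot("wrist"); print(s["position"],np.abs(s["joint_vel"]).max())
np.savez("w2.npz",K=c[0],k=c[1],r=c[2],t=c[3]); cv2.imwrite("pics/w2.png",im)
for col in("red","yellow"):
    for b in blobs(im,col): print(col,b,onz(c,b[0],.1).round(4),onz(c,b[0],.104).round(4))
to([.428,.0676,.15],51.3,s)
E
```

```text
[0.42625753 0.08243068 0.15618578] 0.009615514704127536
red (array([637.3,  17.1]), [635, 6, 5, 23, 90]) [0.4528 0.3153 0.1   ] [0.4511 0.3116 0.104 ]
red (array([298.1, 227. ]), [287, 213, 24, 29, 555]) [0.4277 0.0675 0.1   ] [0.4265 0.0687 0.104 ]
red (array([301.1, 362. ]), [292, 353, 19, 17, 280]) [ 0.517 -0.004  0.1  ] [ 0.5141 -0.0014  0.104 ]
yellow (array([461.6,  57.6]), [455, 51, 14, 14, 165]) [0.4057 0.2103 0.1   ] [0.405  0.2087 0.104 ]
yellow (array([300. , 294.2]), [290, 289, 20, 10, 158]) [0.4686 0.0352 0.1   ] [0.4666 0.037  0.104 ]
yellow (array([541.3, 337.8]), [538, 329, 8, 18, 51]) [0.6224 0.1552 0.1   ] [0.6174 0.1547 0.104 ]
yellow (array([518.9, 364.7]), [501, 359, 41, 13, 170]) [0.635  0.1285 0.1   ] [0.6297 0.1286 0.104 ]
yellow (array([457.1, 368. ]), [399, 360, 106, 15, 467]) [0.6025 0.0876 0.1   ] [0.5979 0.0884 0.104 ]
yellow (array([254.8, 373.3]), [242, 371, 25, 5, 59]) [ 0.5031 -0.0403  0.1   ] [ 0.5004 -0.037   0.104 ]
yellow (array([299.3, 373.2]), [284, 371, 30, 6, 77]) [ 0.525  -0.0125  0.1   ] [ 0.5219 -0.0097  0.104 ]
to [0.428  0.0676 0.15  ] t [-1.07, -1.05, 0.62] dr [0.002, 0.001, -0.004] dist 0.016
```

View pics/w2.png

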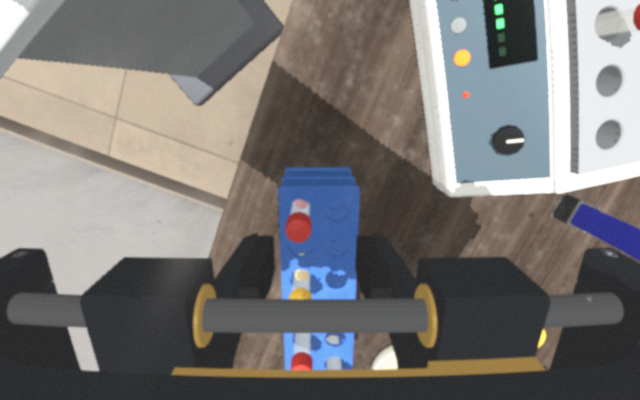

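Standing still, the view puts the red cap at (298,227), i.e. (0.4277, 0.0675) in the world. That agrees with the first reading, so I'm going down to grasp it.

Request:
drive_tool(
  plan=[
    {"translation": [-1.07, -1.05, 1], "dr": [0, 0, 0], "hand": 4},
    {"translation": [-1.07, -1.05, 3], "dr": [0, 0, 0], "hand": 4},
    {"translation": [-1.07, -1.05, 5], "dr": [0, 0, 0], "hand": 4},
    {"translation": [-1.07, -1.05, 7], "dr": [0, 0, 0], "hand": 4},
    {"translation": [-1.07, -1.05, 7.9], "dr": [0, 0, 0], "hand": 4},
    {"translation": [-1.07, -1.05, 7.9], "dr": [0, 0, 0], "hand": 4},
    {"translation": [-1.07, -1.05, 7.9], "dr": [0, 0, 0], "hand": 1.5},
    {"translation": [-1.07, -1.05, 7.9], "dr": [0, 0, 0], "hand": 1},
    {"translation": [-1.07, -1.05, 7.9], "dr": [0, 0, 0], "hand": 1},
    {"translation": [-1.07, -1.05, 7.9], "dr": [0, 0, 0], "hand": 1},
    {"translation": [-1.07, -1.05, 7.9], "dr": [0, 0, 0], "hand": 1},
  ],
  force=15,
)

```text
clock: 3.1
position: [0.4278, 0.0671, 0.0768]
orientation: [0.333, 0.943, 0.0, 0.001]
wrist_force: [-0.4, -0.2, 6.7]
finger_gap: 0.0156
grip_force: 15.0
```

```bash
python3 - <<'E'
from h import *
s=observe(); print(s["position"],s["finger_gap"],s["grip_force"],s["wrist_force"])
to([.428,.0676,.20],51.3,s); to([.46,.20,.225],63.5,s); to([.486,.255,.225],63.5,s)
E
```

```text
[0.42781254 0.06708757 0.07675434] 0.015608724844520238 14.999161250889301 [-0.41829826 -0.17670541  6.65471943]
to [0.428  0.0676 0.2   ] t [0.01, 0.07, -12.32] dr [0.001, 0.001, -0.004] dist 0.123
to [0.46  0.2   0.225] t [5.84, 12.38, -14.81] dr [0.001, 0.001, -0.217] dist 0.202
to [0.486 0.255 0.225] t [7.28, 18.29, -14.81] dr [0.001, 0.001, -0.217] dist 0.246
```

Request:
drive_tool(
  plan=[
    {"translation": [0, 0, -2], "dr": [0, 0, 0], "hand": 1},
    {"translation": [0, 0, -5], "dr": [0, 0, 0], "hand": 1},
    {"translation": [0, 0, -9], "dr": [0, 0, 0], "hand": 1},
    {"translation": [0, 0, -12.5], "dr": [0, 0, 0], "hand": 1},
    {"translation": [2, 4, -13.5], "dr": [0, 0, -0.07], "hand": 1},
    {"translation": [4, 8, -13.5], "dr": [0, 0, -0.14], "hand": 1},
    {"translation": [5.8, 12.4, -13.5], "dr": [0, 0, -0.217], "hand": 1},
    {"translation": [7.3, 18.3, -13.5], "dr": [0, 0, -0.217], "hand": 1},
    {"translation": [7.3, 18.3, -13.5], "dr": [0, 0, -0.217], "hand": 1},
    {"translation": [7.3, 18.3, -13.5], "dr": [0, 0, -0.217], "hand": 1},
    {"translation": [7.3, 18.3, -13.5], "dr": [0, 0, -0.217], "hand": 1},
    {"translation": [7.3, 18.3, -13.5], "dr": [0, 0, -0.217], "hand": 1},
  ],
)

```text
clock: 4.3
position: [0.485, 0.2527, 0.211]
orientation: [0.23, 0.973, -0.001, -0.0]
wrist_force: [0.1, -0.5, 0.4]
finger_gap: 0.0163
grip_force: 15.0
```

```bash
python3 - <<'E'
from h import *
s=observe(); c=cam("wrist"); im=snapshot("wrist"); print(s["position"],s["finger_gap"],s["wrist_force"],np.abs(s["joint_vel"]).max())
np.savez("w3.npz",K=c[0],k=c[1],r=c[2],t=c[3]); cv2.imwrite("pics/w3.png",im)
print(proj(c,[(.4796,.2882,.09),(.5119,.2721,.09),(.484,.2885,.09),(.516,.2723,.09)]).round(0))
E
```

```text
[0.48501386 0.2526519  0.2109772 ] 0.01626709594089094 [ 0.13427455 -0.5165335   0.39173387] 0.005295250693051553
[[350. 161.]
 [349. 203.]
 [353. 166.]
 [351. 207.]]
```

View pics/w3.png

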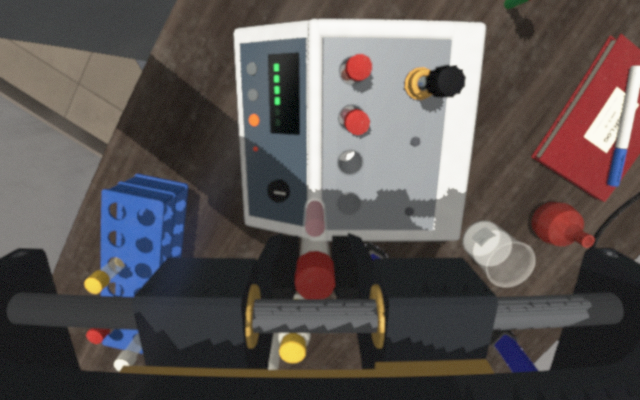

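The view shows well 1's mouth at (350,161), well 0 at (348,203), the held tube's cap at (315,272), its tip at about (315,212), and the thermometer grip at (447,81). The wells match my estimate to about 1 px. Next I'll check the held tube's tilt and fit the heater pose.

```bash
cat > fit.py <<'E'
from h import *
from scipy.optimize import least_squares
def T(p,X):
    X=np.atleast_2d(X)/1000.; a=np.array([[np.cos(p[2]),-np.sin(p[2])],[np.sin(p[2]),np.cos(p[2])]]); return np.c_[X[:,:2]@a.T+p[:2],X[:,2]]
E
python3 - <<'E'
from fit import *
im=cv2.imread("pics/w3.png"); d=np.load("w3.npz"); c=(d["K"],d["k"],d["r"],d["t"])
tcp=np.array([.48501,.25265,.21098]); print("tube exp",proj(c,[tcp+[0,0,.02],tcp-[0,0,.0728],tcp-[0,0,.06]]).round(1))
for b in blobs(im,"red",150): print(b)
g=cv2.cvtColor(im,cv2.COLOR_BGR2GRAY)
print(g[150:174,350],g[161,334:366]); print(g[192:216,348],g[203,334:364])
# thermometer top disc: dark blob
n,l,st,ce=cv2.connectedComponentsWithStats((g[60:105,415:475]<45).astype(np.uint8)); print([(ce[i]+[415,60],st[i]) for i in range(1,n) if st[i][4]>100])
p0=[.465,.298,np.radians(63.5)]
H=[(-2,-54,90),(-2,-18,90),(-2,18,124),(-2,54,124),(50,45,155),(50,45,130)]
print(proj(c,T(p0,H)).round(1))
E
```

```text
tube exp [[314.  272.7]
 [314.4 204. ]
 [314.4 210.2]]
(array([589. , 124.1]), [532, 34, 108, 167, 6126])
(array([357.9,  67.4]), [345, 55, 26, 26, 522])
(array([633.5, 143.5]), [623, 107, 17, 68, 468])
(array([356.4, 121.7]), [345, 109, 24, 26, 472])
(array([560.3, 225. ]), [532, 202, 63, 45, 1890])
(array([314.6, 275.6]), [295, 252, 40, 47, 1581])
(array([ 96. , 334.8]), [86, 328, 24, 16, 251])
[148 157 184 226 247 250 248 238 211 155 115  99  95  97  97  95  96  97
  96  97  93  92  97 109] [178 174 165 139 113  89  85  86  91 100 106 117 118 120 110 100  99  97
  97  97  95  94  91  91  92  93  89 103 127 152 168 173]
[135 117  90  77  77  75  74  76  77  78  79  78  77  80  75  77  79  76
  80  79  78  80  82  89] [95 90 87 83 77 75 77 80 77 76 77 76 75 76 78 76 76 75 74 72 73 74 75 75
 74 75 78 88 89 89]
[(array([444.19470046,  81.48041475]), array([ 10,   6,  39,  31, 868], dtype=int32))]
[[349.2 203.2]
 [350.4 162. ]
 [356.7 121.2]
 [358.3  67.1]
 [451.5  80.2]
 [436.7  81.5]]
```

```bash
python3 - <<'E'
from h import *
to([.4797,.288,.18],63.5); to([.4797,.288,.106],63.5)
E
```

```text
to [0.4797 0.288  0.18  ] t [2.06, 2.9, 3.11] dr [-0.002, -0.0, -0.003] dist 0.047
to [0.4797 0.288  0.106 ] t [2.06, 2.91, 10.51] dr [-0.002, -0.0, -0.003] dist 0.111
```

Request:
drive_tool(
  plan=[
    {"translation": [2.06, 2.9, 1], "dr": [0, 0, 0], "hand": 1},
    {"translation": [2.06, 2.9, 3.1], "dr": [0, 0, 0], "hand": 1},
    {"translation": [2.06, 2.9, 3.1], "dr": [0, 0, 0], "hand": 1},
    {"translation": [2.06, 2.9, 3.1], "dr": [0, 0, 0], "hand": 1},
    {"translation": [2.06, 2.9, 4], "dr": [0, 0, 0], "hand": 1},
    {"translation": [2.06, 2.9, 5], "dr": [0, 0, 0], "hand": 1},
    {"translation": [2.06, 2.9, 6], "dr": [0, 0, 0], "hand": 1},
    {"translation": [2.06, 2.9, 7], "dr": [0, 0, 0], "hand": 1},
  ],
)

```text
clock: 5.15
position: [0.4801, 0.29, 0.1403]
orientation: [0.23, 0.973, -0.0, -0.0]
wrist_force: [-0.2, -0.1, -0.3]
finger_gap: 0.0164
grip_force: 15.0
```

```bash
python3 - <<'E'
from h import *
to([.4797,.288,.103],63.5)
E
```

```text
to [0.4797 0.288  0.103 ] t [-0.06, -0.2, 3.73] dr [-0.0, -0.0, -0.001] dist 0.037
```

Request:
drive_tool(
  plan=[
    {"translation": [-0.05, -0.2, 0.5], "dr": [0, 0, 0], "hand": 1},
    {"translation": [-0.05, -0.2, 1.5], "dr": [0, 0, 0], "hand": 1},
    {"translation": [-0.05, -0.2, 2.4], "dr": [0, 0, 0], "hand": 1},
    {"translation": [-0.05, -0.2, 3.0], "dr": [0, 0, 0], "hand": 1},
    {"translation": [-0.05, -0.2, 3.3], "dr": [0, 0, 0], "hand": 1},
    {"translation": [-0.05, -0.2, 3.5], "dr": [0, 0, 0], "hand": 1},
    {"translation": [-0.05, -0.2, 3.6], "dr": [0, 0, 0], "hand": 1},
    {"translation": [-0.05, -0.2, 3.6], "dr": [0, 0, 0], "hand": 1},
  ],
)

```text
clock: 5.95
position: [0.4797, 0.2884, 0.1053]
orientation: [0.229, 0.973, 0.0, 0.0]
wrist_force: [0.3, 1.2, 1.3]
finger_gap: 0.0161
grip_force: 15.0
```

Request:
drive_tool(
  plan=[
    {"translation": [0, 0, 0.1], "dr": [0, 0, 0], "hand": 1},
    {"translation": [0, 0, 0.2], "dr": [0, 0, 0], "hand": 1},
    {"translation": [0, 0, 0.25], "dr": [0, 0, 0], "hand": 1},
    {"translation": [0, 0, 0.25], "dr": [0, 0, 0], "hand": 1},
  ],
)

```text
clock: 6.35
position: [0.4799, 0.2885, 0.1029]
orientation: [0.229, 0.973, 0.0, 0.0]
wrist_force: [0.9, -0.1, 1.7]
finger_gap: 0.0161
grip_force: 15.0
```

Request:
drive_tool(
  plan=[
    {"translation": [0, 0, 0.08], "dr": [0, 0, 0], "hand": 1},
    {"translation": [0, 0, 0.15], "dr": [0, 0, 0], "hand": 1},
    {"translation": [0, 0, 0.15], "dr": [0, 0, 0], "hand": 1},
  ],
)

```text
clock: 6.65
position: [0.4809, 0.2891, 0.1027]
orientation: [0.229, 0.973, 0.001, 0.001]
wrist_force: [-1.3, -1.0, 11.5]
finger_gap: 0.0164
grip_force: 15.0
```

Contact at TCP z 0.1027 is exactly the seated height. I'll ease off, release and rise.

Request:
drive_tool(
  plan=[
    {"translation": [0, 0, -0.12], "dr": [0, 0, 0], "hand": 1},
    {"translation": [0, 0, -0.12], "dr": [0, 0, 0], "hand": 1},
    {"translation": [0, 0, -0.12], "dr": [0, 0, 0], "hand": 2.2},
    {"translation": [0, 0, -0.12], "dr": [0, 0, 0], "hand": 3.5},
    {"translation": [0, 0, -0.12], "dr": [0, 0, 0], "hand": 4},
    {"translation": [0, 0, -2], "dr": [0, 0, 0], "hand": 4},
    {"translation": [0, 0, -5], "dr": [0, 0, 0], "hand": 4},
    {"translation": [0, 0, -8], "dr": [0, 0, 0], "hand": 4},
    {"translation": [0, 0, -8], "dr": [0, 0, 0], "hand": 4},
  ],
)

```text
clock: 7.55
position: [0.4816, 0.2897, 0.1844]
orientation: [0.229, 0.973, 0.003, 0.002]
wrist_force: [0.7, 0.3, -1.2]
finger_gap: 0.0399
grip_force: 0.0
```

```bash
python3 - <<'E'
from h import *
s=observe(); c=cam("wrist"); im=snapshot("wrist"); print(s["position"])
cv2.imwrite("pics/w4.png",im)
print(proj(c,[(.4797,.2882,.124),(.4797,.2882,.16)]).round(1)); print([b for b in blobs(im,"red",150)])
to([.45,.15,.185],57,s); to([.51,.0,.185],51.3,s)
E
```

```text
[0.48156265 0.28972897 0.18441367]
[[310.3 208.3]
 [310.  230. ]]
[(array([584.7, 142.2]), [513, 50, 127, 175, 8388]), (array([310.1,  97.5]), [297, 84, 27, 28, 602]), (array([310., 156.]), [298, 142, 25, 29, 572]), (array([310.9, 209.4]), [299, 196, 25, 28, 555]), (array([543.1, 251.4]), [514, 226, 64, 52, 2102])]
to [0.45  0.15  0.185] t [-3.42, -13.91, -0.13] dr [0.006, 0.003, 0.113] dist 0.143
to [0.51  0.    0.185] t [-15.49, -24.65, -0.16] dr [0.006, 0.002, 0.212] dist 0.291
```

Request:
drive_tool(
  plan=[
    {"translation": [-1.5, -5, -0.2], "dr": [0, 0, 0.04], "hand": 4},
    {"translation": [-3.4, -10, -0.2], "dr": [0, 0, 0.08], "hand": 4},
    {"translation": [-4.5, -14, -0.2], "dr": [0, 0, 0.12], "hand": 4},
    {"translation": [-8, -18, -0.2], "dr": [0, 0, 0.16], "hand": 4},
    {"translation": [-12, -21.5, -0.2], "dr": [0, 0, 0.21], "hand": 4},
    {"translation": [-15.2, -24, 0.5], "dr": [0, 0, 0.21], "hand": 4},
    {"translation": [-15.2, -24, 2], "dr": [0, 0, 0.21], "hand": 4},
    {"translation": [-15.2, -24, 2], "dr": [0, 0, 0.21], "hand": 4},
    {"translation": [-15.2, -24, 2], "dr": [0, 0, 0.21], "hand": 4},
    {"translation": [-15.2, -24, 2], "dr": [0, 0, 0.21], "hand": 4},
  ],
)

```text
clock: 8.6
position: [0.5081, 0.0074, 0.1612]
orientation: [0.329, 0.944, 0.0, -0.0]
wrist_force: [0.8, 0.5, -0.1]
finger_gap: 0.0402
grip_force: 0.0
```

```bash
python3 - <<'E'
from h import *
s=observe(); c=cam("wrist"); im=snapshot("wrist"); print(s["position"],np.abs(s["joint_vel"]).max())
cv2.imwrite("pics/w5.png",im)
print(proj(c,[(.522,-.0078,.099)]).round(1))
for col in("red","yellow"):
    for b in blobs(im,col,120): print(col,b,onz(c,b[0],.1).round(4))
E
```

```text
[0.50805985 0.00744373 0.16116637] 0.009448415954851309
[[309.5 237. ]]
red (array([309.4, 236.7]), [299, 223, 22, 28, 507]) [ 0.5214 -0.0075  0.1   ]
yellow (array([309.2, 150.3]), [297, 137, 25, 27, 523]) [0.4746 0.0298 0.1   ]
yellow (array([547.8, 210.3]), [538, 198, 33, 35, 344]) [0.61   0.1346 0.1   ]
```

View pics/w5.png

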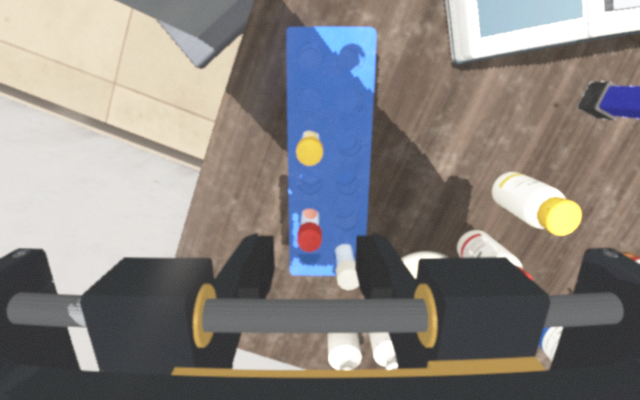

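Red_b's cap is at (309,237), i.e. (0.5215, -0.0076), 60 mm from yellow at (309,150). White, at (347,280), is clear of the fingers.

```bash
python3 - <<'E'
from h import *
to([.5216,-.0077,.0768],51.3)
E
```

```text
to [ 0.5216 -0.0077  0.0768] t [-1.98, -0.36, 8.46] dr [0.001, -0.0, 0.005] dist 0.087
```

Request:
drive_tool(
  plan=[
    {"translation": [-2.0, -0.36, 0.5], "dr": [0, 0, 0], "hand": 4},
    {"translation": [-2.0, -0.36, 3], "dr": [0, 0, 0], "hand": 4},
    {"translation": [-2.0, -0.36, 5.5], "dr": [0, 0, 0], "hand": 4},
    {"translation": [-2.0, -0.36, 7.5], "dr": [0, 0, 0], "hand": 4},
    {"translation": [-2.0, -0.36, 8.45], "dr": [0, 0, 0], "hand": 4},
    {"translation": [-2.0, -0.36, 8.45], "dr": [0, 0, 0], "hand": 4},
    {"translation": [-2.0, -0.36, 8.45], "dr": [0, 0, 0], "hand": 4},
    {"translation": [-2.0, -0.36, 8.45], "dr": [0, 0, 0], "hand": 1},
    {"translation": [-2.0, -0.36, 8.45], "dr": [0, 0, 0], "hand": 1},
    {"translation": [-2.0, -0.36, 8.45], "dr": [0, 0, 0], "hand": 1},
    {"translation": [-2.0, -0.36, 8.45], "dr": [0, 0, 0], "hand": 1},
    {"translation": [-2.0, -0.36, 8.45], "dr": [0, 0, 0], "hand": 1},
  ],
  force=15,
)

```text
clock: 9.85
position: [0.5224, -0.0095, 0.0771]
orientation: [0.33, 0.944, 0.0, 0.001]
wrist_force: [-0.1, 0.1, 4.9]
finger_gap: 0.0162
grip_force: 15.0
```

```bash
python3 - <<'E'
from h import *
s=observe(); print(s["position"])
to([.45,.13,.2],57,s); to([.48,.23,.2],63.5,s); to([.5119,.2721,.2],63.5,s)
E
```

```text
[ 0.5223981  -0.00952451  0.07713168]
to [0.45 0.13 0.2 ] t [14.35, 6.41, -12.29] dr [0.001, 0.001, -0.097] dist 0.2
to [0.48 0.23 0.2 ] t [18.23, 16.1, -12.29] dr [0.001, 0.001, -0.21] dist 0.273
to [0.5119 0.2721 0.2   ] t [18.36, 21.38, -12.28] dr [0.001, 0.001, -0.21] dist 0.307
```

Request:
drive_tool(
  plan=[
    {"translation": [0, 0, -2], "dr": [0, 0, 0], "hand": 1},
    {"translation": [0, 0, -5], "dr": [0, 0, 0], "hand": 1},
    {"translation": [0, 0, -9], "dr": [0, 0, 0], "hand": 1},
    {"translation": [0, 0, -12.5], "dr": [0, 0, 0], "hand": 1},
    {"translation": [4, 2, -12.8], "dr": [0, 0, -0.04], "hand": 1},
    {"translation": [8, 4, -12.8], "dr": [0, 0, -0.07], "hand": 1},
    {"translation": [12, 6, -12.8], "dr": [0, 0, -0.1], "hand": 1},
    {"translation": [15, 9, -12.8], "dr": [0, 0, -0.15], "hand": 1},
    {"translation": [17, 12.5, -12.8], "dr": [0, 0, -0.21], "hand": 1},
    {"translation": [18.2, 16, -12.8], "dr": [0, 0, -0.21], "hand": 1},
    {"translation": [18.2, 16, -12.8], "dr": [0, 0, -0.21], "hand": 1},
    {"translation": [18.2, 16, -12.8], "dr": [0, 0, -0.21], "hand": 1},
  ],
)

```text
clock: 11.05
position: [0.4788, 0.2292, 0.2043]
orientation: [0.229, 0.974, -0.0, -0.0]
wrist_force: [-0.4, -1.1, -1.2]
finger_gap: 0.0159
grip_force: 15.0
```

Request:
drive_tool(
  plan=[
    {"translation": [0, 0, 0], "dr": [0, 0, 0], "hand": 1},
    {"translation": [0, 0, 0], "dr": [0, 0, 0], "hand": 1},
  ],
)

```text
clock: 11.25
position: [0.4791, 0.2271, 0.2046]
orientation: [0.23, 0.973, -0.001, -0.0]
wrist_force: [0.3, -0.8, -0.2]
finger_gap: 0.0165
grip_force: 15.0
```

```bash
python3 - <<'E'
from h import *
s=observe(); c=cam("wrist"); im=snapshot("wrist"); tcp=s["position"]; print(tcp,np.abs(s["joint_vel"]).max(),s["finger_gap"])
crop(im,200,80,440,310,3,"pics/w6.png")
print(proj(c,[(.4797,.2882,.124),(.5119,.2721,.09),tcp+[0,0,.02],tcp-[0,0,.0728]]).round(1)); print(blobs(im,"red",200))
to([.5119,.2721,.2],63.5,s)
E
```

```text
[0.47906927 0.22711174 0.20455393] 0.005006015987327118 0.01645899291576287
[[392.1 164.4]
 [380.2 198.2]
 [314.1 272.7]
 [314.4 204. ]]
[(array([608.5, 132. ]), [558, 31, 82, 167, 5195]), (array([398.5,  57.1]), [384, 44, 29, 27, 606]), (array([395.2, 113.3]), [382, 101, 27, 26, 531]), (array([392.7, 165. ]), [380, 153, 26, 25, 490]), (array([586. , 221.8]), [557, 198, 66, 47, 1986]), (array([314.5, 272. ]), [295, 248, 40, 48, 1581])]
to [0.5119 0.2721 0.2   ] t [-0.92, 5.49, 0.45] dr [-0.002, -0.0, -0.003] dist 0.056
```

View pics/w6.png

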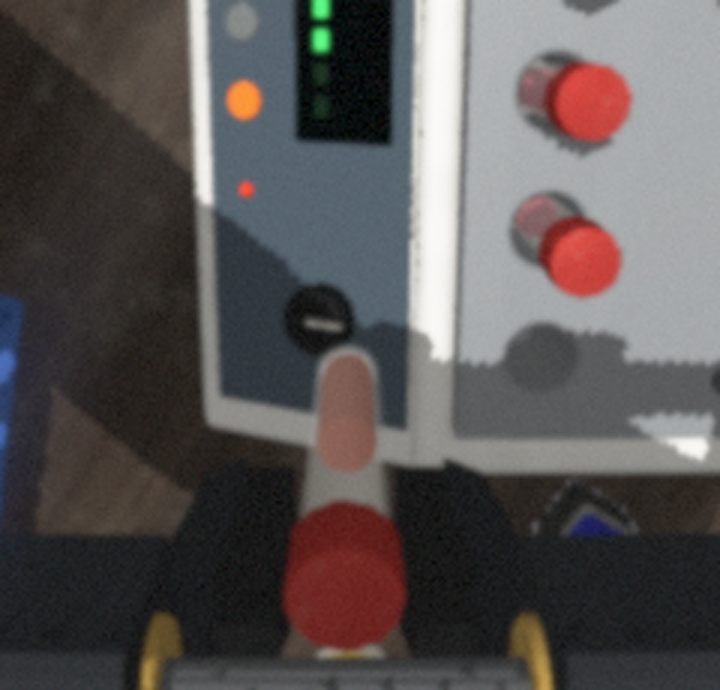

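Well 0 is at about (380,199), as predicted. The tube sits about 1.5 mm off the TCP along tool +x, so I'll compensate for that. The seated tube in well 1 is at (393,165), also as predicted.

Request:
drive_tool(
  plan=[
    {"translation": [-1.07, 3, 0], "dr": [0, 0, 0], "hand": 1},
    {"translation": [-1.07, 5.5, 0.4], "dr": [0, 0, 0], "hand": 1},
    {"translation": [-1.07, 5.5, 2], "dr": [0, 0, 0], "hand": 1},
    {"translation": [-1.07, 5.5, 2.5], "dr": [0, 0, 0], "hand": 1},
    {"translation": [-1.07, 5.5, 2.5], "dr": [0, 0, 0], "hand": 1},
    {"translation": [-1.07, 5.5, 2.5], "dr": [0, 0, 0], "hand": 1},
  ],
)

```text
clock: 11.9
position: [0.5134, 0.2724, 0.18]
orientation: [0.23, 0.973, -0.0, 0.0]
wrist_force: [-0.2, -0.4, 0.4]
finger_gap: 0.016
grip_force: 15.0
```

```bash
python3 - <<'E'
from h import *
to([.5132,.2714,.1035],63.5)
E
```

```text
to [0.5132 0.2714 0.1035] t [-0.03, -0.1, 7.65] dr [-0.001, 0.0, -0.001] dist 0.077
```

Request:
drive_tool(
  plan=[
    {"translation": [-0.03, -0.1, 1], "dr": [0, 0, 0], "hand": 1},
    {"translation": [-0.03, -0.1, 2], "dr": [0, 0, 0], "hand": 1},
    {"translation": [-0.03, -0.1, 3], "dr": [0, 0, 0], "hand": 1},
    {"translation": [-0.03, -0.1, 4], "dr": [0, 0, 0], "hand": 1},
    {"translation": [-0.03, -0.1, 5], "dr": [0, 0, 0], "hand": 1},
    {"translation": [-0.03, -0.1, 6], "dr": [0, 0, 0], "hand": 1},
    {"translation": [-0.03, -0.1, 6.8], "dr": [0, 0, 0], "hand": 1},
    {"translation": [-0.03, -0.1, 7.3], "dr": [0, 0, 0], "hand": 1},
    {"translation": [-0.03, -0.1, 7.6], "dr": [0, 0, 0], "hand": 1},
    {"translation": [-0.03, -0.1, 7.6], "dr": [0, 0, 0], "hand": 1},
    {"translation": [-0.03, -0.1, 7.6], "dr": [0, 0, 0], "hand": 1},
  ],
)

```text
clock: 13.0
position: [0.5134, 0.2725, 0.1039]
orientation: [0.229, 0.973, 0.0, 0.0]
wrist_force: [-0.1, -0.9, -0.7]
finger_gap: 0.0158
grip_force: 15.0
```

Request:
drive_tool(
  plan=[
    {"translation": [0, 0, 0.05], "dr": [0, 0, 0], "hand": 1},
    {"translation": [0, 0, 0.1], "dr": [0, 0, 0], "hand": 1},
    {"translation": [0, 0, 0.1], "dr": [0, 0, 0], "hand": 1},
  ],
)

```text
clock: 13.3
position: [0.5136, 0.2727, 0.1032]
orientation: [0.229, 0.973, 0.0, 0.0]
wrist_force: [-1.7, 0.3, 3.4]
finger_gap: 0.0163
grip_force: 15.0
```

Request:
drive_tool(
  plan=[
    {"translation": [0, 0, 0.07], "dr": [0, 0, 0], "hand": 1},
    {"translation": [0, 0, 0.07], "dr": [0, 0, 0], "hand": 1},
  ],
)

```text
clock: 13.5
position: [0.5141, 0.2729, 0.1031]
orientation: [0.229, 0.973, 0.001, 0.001]
wrist_force: [-0.6, -0.2, 7.6]
finger_gap: 0.0164
grip_force: 15.0
```

Request:
drive_tool(
  plan=[
    {"translation": [0, 0, -0.08], "dr": [0, 0, 0], "hand": 1},
    {"translation": [0, 0, -0.08], "dr": [0, 0, 0], "hand": 2.2},
    {"translation": [0, 0, -0.08], "dr": [0, 0, 0], "hand": 3.5},
    {"translation": [0, 0, -0.08], "dr": [0, 0, 0], "hand": 4},
    {"translation": [0, 0, -2], "dr": [0, 0, 0], "hand": 4},
    {"translation": [0, 0, -5], "dr": [0, 0, 0], "hand": 4},
    {"translation": [0, 0, -9], "dr": [0, 0, 0], "hand": 4},
    {"translation": [0, 0, -12], "dr": [0, 0, 0], "hand": 4},
    {"translation": [0, 0, -12], "dr": [0, 0, 0], "hand": 4},
  ],
)

```text
clock: 14.4
position: [0.5155, 0.2739, 0.226]
orientation: [0.23, 0.973, 0.003, 0.003]
wrist_force: [0.6, 1.2, 0.1]
finger_gap: 0.0399
grip_force: 0.0
```

```bash
python3 - <<'E'
from h import *
s=observe(); c=cam("wrist"); im=snapshot("wrist"); print(s["position"])
cv2.imwrite("pics/w7.png",im)
print(proj(c,[(.5119,.2721,.124),(.4797,.2882,.124)]).round(1)); print(blobs(im,"red",200))
to([.43,.33,.22],63.5,s)
E
```

```text
[0.51545581 0.27389206 0.22598785]
[[309.2 188.6]
 [309.  142.9]]
[(array([571.3,  99.9]), [497, 16, 143, 166, 8828]), (array([308.7,  41.7]), [298, 29, 22, 26, 459]), (array([308.9,  94.4]), [298, 83, 23, 24, 412]), (array([309.8, 143.4]), [299, 132, 22, 23, 391]), (array([311.5, 188.2]), [302, 176, 21, 25, 386]), (array([524.8, 204.6]), [499, 183, 56, 42, 1719])]
to [0.43 0.33 0.22] t [10.15, 1.2, 0.56] dr [0.007, 0.004, -0.001] dist 0.102
```

```bash
python3 - <<'E'
from h import *
to([.4465,.3629,.215],63.5)
E
```

```text
to [0.4465 0.3629 0.215 ] t [10.07, 5.01, 0.86] dr [0.004, 0.002, -0.0] dist 0.113
```

Request:
drive_tool(
  plan=[
    {"translation": [4, 2, 0.5], "dr": [0, 0, 0], "hand": 3.4},
    {"translation": [8, 4, 0.8], "dr": [0, 0, 0], "hand": 3.4},
    {"translation": [10, 5, 0.8], "dr": [0, 0, 0], "hand": 3.4},
    {"translation": [10, 5, 0.8], "dr": [0, 0, 0], "hand": 3.4},
    {"translation": [10, 5, 0.8], "dr": [0, 0, 0], "hand": 3.4},
    {"translation": [10, 5, 0.8], "dr": [0, 0, 0], "hand": 3.4},
    {"translation": [10, 5, 0.8], "dr": [0, 0, 0], "hand": 3.4},
  ],
)

```text
clock: 15.15
position: [0.4473, 0.36, 0.2136]
orientation: [0.231, 0.973, -0.001, 0.0]
wrist_force: [0.3, 0.9, -0.2]
finger_gap: 0.0341
grip_force: 0.0
```

```bash
python3 - <<'E'
from h import *
s=observe(); c=cam("wrist"); im=snapshot("wrist"); print(s["position"],np.abs(s["joint_vel"]).max())
crop(im,200,100,440,300,3,"pics/w8.png")
np.savez("w8.npz",K=c[0],k=c[1],r=c[2],t=c[3])
print(proj(c,[(.4465,.3629,.155),(.4465,.3629,.130),(.4465,.3629,.105)]).round(1))
to([.4465,.3629,.215],63.5,s)
E
```

```text
[0.4472693  0.35995799 0.2135971 ] 0.009531210638724252
[[317.8 208. ]
 [317.5 196.5]
 [317.2 187.1]]
to [0.4465 0.3629 0.215 ] t [0.2, 0.23, -0.14] dr [-0.001, 0.001, -0.003] dist 0.003
```

View pics/w8.png

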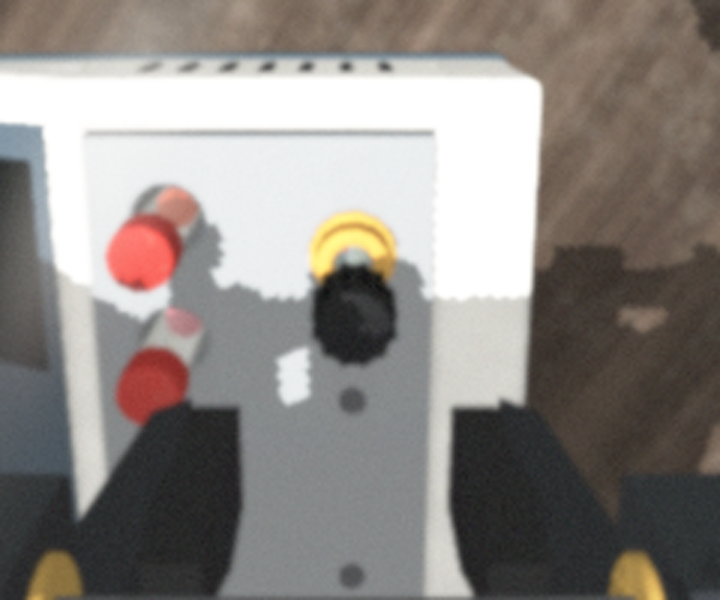

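The grip's top disc is at (318,208), exactly where predicted, so the thermometer stands at (0.4465, 0.3629). It's black with a brass sleeve; the green look-alike is far off. I'll align over it, then descend.

Request:
drive_tool(
  plan=[
    {"translation": [0.2, 0.23, 1.5], "dr": [0, 0, 0], "hand": 3.4},
    {"translation": [0.2, 0.23, 3], "dr": [0, 0, 0], "hand": 3.4},
    {"translation": [0.2, 0.23, 3], "dr": [0, 0, 0], "hand": 3.4},
    {"translation": [0.2, 0.23, 3], "dr": [0, 0, 0], "hand": 3.4},
    {"translation": [0.2, 0.23, 3], "dr": [0, 0, 0], "hand": 3.4},
  ],
)

```text
clock: 15.7
position: [0.4459, 0.3648, 0.1847]
orientation: [0.23, 0.973, 0.001, 0.0]
wrist_force: [-0.7, -0.3, 0.2]
finger_gap: 0.0343
grip_force: 0.0
```

```bash
python3 - <<'E'
from h import *
s=observe();c=cam("wrist"); im=snapshot("wrist")
h=cv2.cvtColor(im,cv2.COLOR_BGR2GRAY); u,v=proj(c,[.4465,.3629,.15])[0].round().astype(int); print(u,v)
y0,x0=v-45,u-40; n,l,st,ce=cv2.connectedComponentsWithStats((h[y0:v+35,x0:u+41]<48).astype(np.uint8)); print([(ce[i]+[x0,y0],st[i][:4]+[x0,y0,0,0],st[i][4]) for i in range(1,n) if st[i][4]>100])
print(proj(c,[(.4465,.3629,.155),(.4465,.3629,.130)]).round(1), onz(c,(u,v),.15))
to([.4465,.3629,.124],63.5,s)
E
```

```text
312 227
[(array([311.69291339, 225.00899888]), array([297, 207,  30,  37]), np.int32(889)), (array([274.90532544, 249.36094675]), array([272, 237,   7,  25]), np.int32(169))]
[[311.6 230.1]
 [311.9 214.8]] [0.44672608 0.36299576 0.15      ]
to [0.4465 0.3629 0.124 ] t [-0.13, -0.15, 6.07] dr [0.001, 0.001, -0.001] dist 0.061
```

Request:
drive_tool(
  plan=[
    {"translation": [-0.13, -0.15, 0], "dr": [0, 0, 0], "hand": 3.4},
    {"translation": [-0.13, -0.15, 1.5], "dr": [0, 0, 0], "hand": 3.4},
    {"translation": [-0.13, -0.15, 3], "dr": [0, 0, 0], "hand": 3.4},
    {"translation": [-0.13, -0.15, 4.5], "dr": [0, 0, 0], "hand": 3.4},
    {"translation": [-0.13, -0.15, 5.7], "dr": [0, 0, 0], "hand": 3.4},
    {"translation": [-0.13, -0.15, 6.05], "dr": [0, 0, 0], "hand": 3.4},
    {"translation": [-0.13, -0.15, 6.05], "dr": [0, 0, 0], "hand": 3.4},
    {"translation": [-0.13, -0.15, 6.05], "dr": [0, 0, 0], "hand": 3.4},
    {"translation": [-0.13, -0.15, 6.05], "dr": [0, 0, 0], "hand": 3.4},
  ],
)

```text
clock: 16.65
position: [0.4462, 0.3632, 0.1242]
orientation: [0.229, 0.973, 0.001, 0.0]
wrist_force: [0.6, 0.5, 0.3]
finger_gap: 0.0346
grip_force: 0.0
```

```bash
python3 - <<'E'
from h import *
to([.4465,.3629,.124],63.5)
print(observe()["position"])
E
```

```text
to [0.4465 0.3629 0.124 ] t [-0.04, -0.01, 0.02] dr [0.001, 0.0, -0.0] dist 0.0
[0.4461927  0.36320363 0.12417323]
```

Within 0.5 mm. I'll close gently.

Request:
drive_tool(
  plan=[
    {"translation": [-0.04, 0, 0], "dr": [0, 0, 0], "hand": 2.2},
    {"translation": [-0.04, 0, 0], "dr": [0, 0, 0], "hand": 1.8},
    {"translation": [-0.04, 0, 0], "dr": [0, 0, 0], "hand": 1},
    {"translation": [-0.04, 0, 0], "dr": [0, 0, 0], "hand": 1},
    {"translation": [-0.04, 0, 0], "dr": [0, 0, 0], "hand": 1},
  ],
  force=15,
)

```text
clock: 17.15
position: [0.4463, 0.3628, 0.1238]
orientation: [0.229, 0.973, 0.0, 0.0]
wrist_force: [0.9, -0.7, 3.4]
finger_gap: 0.0174
grip_force: 15.0
```

Request:
drive_tool(
  plan=[
    {"translation": [0, 0, -0.2], "dr": [0, 0, 0], "hand": 1},
    {"translation": [0, 0, -0.4], "dr": [0, 0, 0], "hand": 1},
    {"translation": [0, 0, -0.6], "dr": [0, 0, 0], "hand": 1},
    {"translation": [0, 0, -0.8], "dr": [0, 0, 0], "hand": 1},
    {"translation": [0, 0, -1], "dr": [0, 0, 0], "hand": 1},
    {"translation": [0, 0, -1], "dr": [0, 0, 0], "hand": 1},
  ],
  force=20,
)

```text
clock: 17.75
position: [0.4463, 0.3628, 0.1338]
orientation: [0.229, 0.973, 0.0, 0.0]
wrist_force: [-0.7, 0.2, -0.2]
finger_gap: 0.0169
grip_force: 20.0
```

```bash
python3 - <<'E'
from h import *
s=observe(); print(s["position"],s["wrist_force"],s["moment"],s["finger_gap"])
to([.4463,.3628,.1638],63.5,s)
E
```

```text
[0.4463186  0.36278949 0.13379409] [-0.69893614  0.16247379 -0.18347595] [-0.00865845  0.01562161  0.02194811] 0.01689345768236477
to [0.4463 0.3628 0.1638] t [0.0, 0.0, -3.0] dr [0.001, 0.0, -0.0] dist 0.03
```

Request:
drive_tool(
  plan=[
    {"translation": [0, 0, -0.3], "dr": [0, 0, 0], "hand": 1},
    {"translation": [0, 0, -0.6], "dr": [0, 0, 0], "hand": 1},
    {"translation": [0, 0, -0.9], "dr": [0, 0, 0], "hand": 1},
    {"translation": [0, 0, -1.2], "dr": [0, 0, 0], "hand": 1},
    {"translation": [0, 0, -1.5], "dr": [0, 0, 0], "hand": 1},
    {"translation": [0, 0, -1.8], "dr": [0, 0, 0], "hand": 1},
    {"translation": [0, 0, -2.1], "dr": [0, 0, 0], "hand": 1},
    {"translation": [0, 0, -2.4], "dr": [0, 0, 0], "hand": 1},
    {"translation": [0, 0, -2.7], "dr": [0, 0, 0], "hand": 1},
    {"translation": [0, 0, -2.9], "dr": [0, 0, 0], "hand": 1},
    {"translation": [0, 0, -2.9], "dr": [0, 0, 0], "hand": 1},
    {"translation": [0, 0, -2.9], "dr": [0, 0, 0], "hand": 1},
  ],
)

```text
clock: 18.95
position: [0.4461, 0.3626, 0.1625]
orientation: [0.229, 0.973, 0.0, -0.0]
wrist_force: [0.2, -0.3, -0.4]
finger_gap: 0.0173
grip_force: 20.0
```

```bash
python3 - <<'E'
from h import *
s=observe(); print(s["position"],s["orientation"],s["wrist_force"],s["moment"],s["finger_gap"])
a=snapshot("side"); c=cam("side")
pr=proj(c,[(.4465,.3629,z) for z in(.105,.109,.194)]).round(1); print(pr)
u,v=pr[1].astype(int); A=cv2.resize(a[v-50:v+50,u-40:u+60],None,fx=6,fy=6,interpolation=cv2.INTER_CUBIC)
cv2.imwrite("pics/f1.png",A)
cv2.imwrite("pics/f1w.png",snapshot("wrist"))
E
```

```text
[0.4461404  0.36261758 0.16248336] [ 2.29315239e-01  9.73352208e-01  1.33305774e-05 -1.08220635e-05] [ 0.16052354 -0.34799441 -0.36151087] [ 0.01574782  0.02182792 -0.04007045] 0.01727588012458725
[[248.  187.8]
 [247.9 186.3]
 [243.8 153.6]]
```

View pics/f1.png

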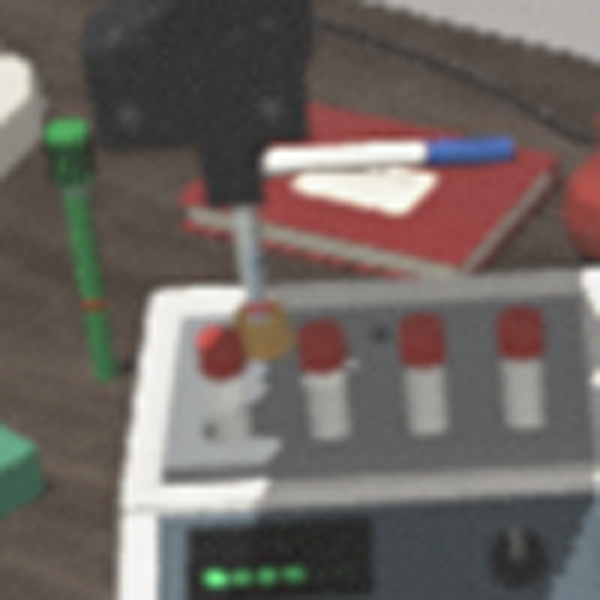

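All four tubes stand in their row. A reddish ring shows at about (260,307) in the crop, just above the brass sleeve. I've used up the picture allowance, so I'll check the ring numerically along the stem.

```bash
python3 - <<'E'
from h import *
c=cam("side"); ims=np.mean([snapshot("side").astype(float) for _ in range(4)],0).astype(np.float32)
for z in np.arange(.098,.128,.002):
    u,v=proj(c,[.4463,.3628,z])[0]; px=cv2.getRectSubPix(ims,(3,1),(float(u),float(v))).mean((0,1)) ; print(round(z,3),round(v,1),px.round(0))
u,v=proj(c,[.4463,.3628,.109])[0].round().astype(int); w=ims[v-6:v+6,u-5:u+6]
print((w[...,2]-w[...,1]).round().astype(int)); print((w[...,1]-w[...,0]).round().astype(int)); print(u,v)
E
```

```text
0.098 190.4 [ 73. 106. 131.]
0.1 189.6 [ 80. 109. 131.]
0.102 188.9 [ 88. 111. 132.]
0.104 188.2 [ 91. 107. 136.]
0.106 187.5 [ 94. 105. 143.]
0.108 186.7 [109. 118. 154.]
0.11 186.0 [145. 150. 171.]
0.112 185.3 [175. 178. 184.]
0.114 184.5 [187. 189. 188.]
0.116 183.8 [180. 182. 179.]
0.118 183.1 [152. 153. 151.]
0.12 182.3 [136. 138. 136.]
0.122 181.6 [130. 131. 130.]
0.124 180.8 [131. 132. 130.]
0.126 180.1 [132. 133. 130.]
[[  9  10   8   4  -4  -8  -8  -4   2   8   9]
 [ 10  11  10   5  -1  -7  -9  -4   2   9  10]
 [ 10  11   9   6  -2  -6  -8  -5   1   7   9]
 [  5   6   6   5   0  -7  -8  -7   0   4   4]
 [  1   2   2   1   0  -6 -10  -6   3   5   2]
 [  1   1   1   1   3   2  -3   4  17  14   6]
 [  1   1   1   2  15  27  28  33  38  28  15]
 [  0   1   1  10  27  49  58  60  51  36  22]
 [ -2  -2   4  15  24  30  38  38  30  25  23]
 [  6   3   6  18  22  19  19  18  19  23  24]
 [ 53  31  26  30  28  23  22  20  22  24  24]
 [ 88  58  48  46  34  26  24  24  25  25  23]]
[[  6   7   7   6   3  -7 -12  -1   6   6   7]
 [  8   7   7   6   2  -4  -9  -1   5   6   6]
 [  8   8   7   6   4  -2  -8  -2   5   7   6]
 [  6   5   4   6   4  -1  -7  -4   3   6   6]
 [  4   4   3   5   6   0  -8  -7   2   4   4]
 [  3   2   2   3   8   2  -6  -6   2   7   7]
 [  3   3   2   6  10   4  -1  -2   5  14  16]
 [  4   3   7  16  18   8   0   0  10  24  27]
 [  2   4   8  20  25  15   3   4  16  28  31]
 [ -1   0   7  23  32  25  17  15  24  33  33]
 [  0   0   6  20  33  35  32  30  33  36  36]
 [  3   2   4  12  27  38  37  38  38  36  36]]
248 186
```

Request:
drive_tool(
  plan=[
    {"translation": [0, 0, -0.05], "dr": [0, 0, 0], "hand": 1},
    {"translation": [0, 0, -0.1], "dr": [0, 0, 0], "hand": 1},
    {"translation": [0, 0, -0.1], "dr": [0, 0, 0], "hand": 1},
    {"translation": [0, 0, -0.1], "dr": [0, 0, 0], "hand": 1},
    {"translation": [0, 0, -0.1], "dr": [0, 0, 0], "hand": 1},
    {"translation": [0, 0, -0.1], "dr": [0, 0, 0], "hand": 1},
    {"translation": [0, 0, -0.1], "dr": [0, 0, 0], "hand": 1},
    {"translation": [0, 0, -0.1], "dr": [0, 0, 0], "hand": 1},
  ],
)

```text
clock: 20.05
position: [0.4461, 0.3627, 0.1635]
orientation: [0.229, 0.973, 0.0, -0.0]
wrist_force: [0.2, -0.3, -0.2]
finger_gap: 0.017
grip_force: 20.0
```

```bash
python3 - <<'E'
from h import *
ims=np.mean([snapshot("side").astype(float) for _ in range(4)],0); w=ims[180:192,246:253]
print((w[...,2]-w[...,1]).round().astype(int)); s=observe(); print(s["clock"],s["position"],s["wrist_force"],np.abs(s["joint_vel"]).max(),s["finger_gap"])
E
```

```text
[[  3  -3  -8 -10  -4   3   8]
 [  5  -2  -8 -10  -4   3   8]
 [  6  -2  -7  -9  -5   1   7]
 [  5  -1  -7 -10  -6   0   4]
 [  2   0  -5  -8  -2  10   8]
 [  0   6   8  10  21  32  21]
 [  2  18  39  47  52  50  34]
 [ 11  28  51  56  53  43  32]
 [ 14  22  18  12  10  15  21]
 [ 18  20  13   7   6  14  22]
 [ 30  28  24  20  20  22  24]
 [ 46  34  26  25  24  24  24]]
20.25 [0.44614141 0.3626434  0.16348034] [ 0.39746008 -0.20265938 -0.22554047] 0.0011683785413257835 0.0168328789612554
```

The redness now drops off below the ring (rows 188–189), so the ring stands clear of the sleeve. The arm is still and there is no strain on the glass.

```bash
python3 -c "
from station import *
print(hand_in())"
```

```text
the job is handed in; nothing more can be done
None
```

The job is handed in, with no verdict returned: both red-capped tubes are fully home in wells 0 and 1, completing the row of four, and the thermometer is held still and upright with its red ring about 3 mm clear of the sleeve, at about 20 s on the clock.

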